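Open the till drawer by its concealed catch

ROBOT

A 6-joint arm with a two-finger parallel gripper is mounted at the origin on a cart in front of the work surface, level with it; the furniture and walls round the work are solid. World frame = base frame: x ahead of the robot, y to its left, z up, the work surface at z = 0. Lengths are in mm, angles in degrees, forces in N, time in s.
With the tool pointing down it reaches from about 350 to 850 mm from the base axis. Payload 8.1 kg.
Tool frame: the origin (TCP) lies midway between the tips of the shut fingers; the grasp point (between the pads) lies 19 mm behind it; z points along the fingers, y is the line along which they close (so a half turn about z gives the same grasp; the last joint's range is limited). The gripper opens to 85 mm and grips with 20 to 120 N. Pads are 22 mm wide; open, the fingers measure 114 mm over their backs; the gripper's body (76 mm by 85 mm) begins 54 mm behind the grasp point. The pads swing forward as they close: fully open they stand 13 mm farther back than shut.
Start: joints at [72.17, 7.471, 85.268, -0, 87.261, -4.893], TCP at [134.309, 584.779, 231.292] pointing down, gripper open.
Joint ranges: [-169.43, 169.43], [-51.17, 129.36], [1.28, 143.12], [-76.62, 256.62], [0, 156.53], [-152.29, 152.29]. Speed limits (degrees/s): [136.94, 136.94, 159.86, 180, 180, 180].

INTERFACE

Orientations are given as [roll, pitch, yaw] about the fixed x, y, z axes, in that order (R = Rz(yaw) Ry(pitch) Rx(roll)).
In Python, from bench import r gives the robot as it stands. The module is installed in compiled form; this text tells all that it offers.
- The arm moves only by the tool jog_arm, never from a script. Its argument "rows" is a list of rows, each a list of 2 entries, a list of its own where there are three numbers: the shift along the tool's x, y, z in mm, then the turn, a rotation vector about the tool's x, y, z in rad. A call has 1 to 10 rows; each row is the pose to reach, as a shift and turn from the pose commanded when the call began, along the tool's axes at that moment; what a row does not reach only later rows make up. A row lasts 1/10 s, in which the tool goes at most 50 mm and 8.59 degrees, less where a joint would pass 70% of its speed; a pose out of reach is approached as far as the arm can. A call with a gripper value outside its range is refused whole. "grip" is the finger opening in mm, from 0 to 85.4, set as the call begins (left out, the last holds). The fingers move at their own pace and stop on an object; "force" is the grip in N (left out, the last holds). Time passes only in rows, so rows that repeat a pose let the fingers close. It gives the time, the measured TCP pose, the force, the opening and the grip force at its end, in the units of the state.
- r.sense(): the state, without advancing time (a new reading comes with each control period).
- r.snapshot(name): name is "scene" or "top" or "wrist"; returns (picture, depth): 480x640x3 uint8, blue, green, red; 480x640 float32, mm along the optical axis (not along the pixel's ray), 0 where there is no reading.
- r.camera_params(name): a dict with "fx", "fy", "cx", "cy" (pixels), "dist_coeffs" ([k1, k2, p1, p2, k3] as OpenCV has them; the pictures are not rectified), "pose" (4x4, takes a point from camera to world coordinates); the wrist camera has in their place "tool_from_camera" (4x4, takes a point from camera to tool coordinates, whose origin is the TCP and whose axes are the flange's). Camera axes: x right, y down, z forward; pixel columns grow to the right and rows downward; lengths in mm; the calibration is good to about 2 mm. A picture is of the moment at which its call begins: read the wrist's pose just before it. camera_params takes no time and is no camera call.
- r.hand_in(): hands the job in; it is judged then, once.
The state is a dict: "time": time; "joint_pos": joint angles; "qd": joint speeds; "joint_efforts": joint torques, N m; "tool_pos": TCP position; "tcp_rot": TCP orientation; "ft_force": force on the tool from outside, world axes, zero at the start; "wrist_torque": the same for the moment, N m; "finger_gap": finger opening in mm; "grip_force": force on a finger pad.
Only numpy, scipy, OpenCV 4.12 (cv2) and the standard library are available. Lean on these libraries where they do the work, as an engineer would, in place of code of your own. Each camera call takes 0.05 s, during which the arm holds its last target. There are 200 camera calls.

TASK

The low till drawer unit on the worktop has no handle: its catch is a plate hidden flush in the black trim strip along the front of its top. Feel along the strip with a fingertip until you find the spot that gives, press it down so that the drawer springs ajar, then put a fingertip behind the drawer's front and draw the drawer all the way out to its stop. Do not pinch the drawer front, pick nothing up, and leave everything else where it stands.

Things in the scene. Friction and masses are not known exactly. Their poses are not given: they have to be found in the camera images.
- till: low dark steel till drawer unit, 200 (x) x 236 (y) x 78 mm, screwed to the worktop; origin at the centre of its underside, x to its back, y to the left seen from the robot, z up; its front looks along its own -x. Flat rigid top 78 mm high, with a black trim strip let into it along the front edge, from x = -94 to -48 mm and y = -53 to +53 mm in this frame (see strip_mid)
- strip_mid (a point): middle of the trim strip's surface, at x = -72, y = 0, z = 76.8 mm of the unit. The strip is rigid but for one catch plate of the same black plastic, 38 (x) x 39 (y) mm, set 0.6 mm lower. The plate's centre has this x; its y, -31 to +31 mm from here, differs from start to start and is not measured. Fingertips must be wholly over the plate to push it: on the strip they stop at once
- catch (a joint): tilt of the concealed catch plate (rad), 0 flush, 0.13 fully pressed. It tips about a pivot 50 mm behind its centre, so its centre sinks 50 mm per rad (6.5 mm at most), its front edge more. A spring brings it back up; pressing takes about 2 to 4 N, least near its front edge; at about 0.09 (centre 4.5 mm down) it lets the drawer go
- till_drawer (a joint): how far the drawer is out along the unit's -x (m): 0 shut and caught, 0.11 at its stop. When the catch lets go, a spring plunger kicks it out to about 0.05, where it stays; beyond that it slides with about 1 to 2 N and stays where left
- front_top (a point): middle of the upper edge of the drawer's front panel, 3 mm in front of its inner face; moves with the drawer. The panel is plain dark steel, 12 mm thick, 228 mm wide, its upper edge 74 mm above the worktop. Behind it the drawer is open above; walls and coins in it stay below 42 mm. Ajar by 0.05, the gap between the panel's inner face and the unit is 52 mm
- pad: order pad, 122 x 77 x 11 mm, lying on the back of the unit's top; origin at the centre of its underside
- cup: white espresso cup, 62 x 82 x 58 mm, standing on the back of the unit's top beside the pad; origin at the centre of its underside
- shaker: steel cocoa shaker, 67 mm across, 105 mm high, on the worktop to the right of the unit; origin at the centre of its underside
- caddy: black box of sugar sachets, 68 x 120 x 74 mm, on the worktop; origin at the centre of its underside
- saucer: white saucer, 121 mm across, 14 mm high, on the worktop; origin at the centre of its underside

How it is judged:
By the outcome, as a careful person would: the job done as asked, in the order asked, and still so for the second after the job is handed in, with the robot touching nothing.
It also fails if it takes over 45 s, if anything falls off the work surface, if the arm or the gripper's body presses on something with over 40 N, if the wrist force passes 120 N, or if a joint passes its speed limit or range.

## Working session

There is one attempt and no reset: what is moved stays moved. The work goes in short steps, Python scripts to look and compute and a tool call to move; the robot and the scene stay as the last step left them, time stands still between calls to the robot, and variables do not carry over. Pictures are saved under pics/ and viewed, at most 10 in all, crops included, and the job is handed in when it is done.

Besides the shell and the picture viewer there is one more tool, called as a command line: name --argument value ..., lists and objects as JSON in quotes. jog_arm: Moves the arm, as the interface text tells. Its arguments: {"type":"object","properties":{"rows":{"type":"array"},"grip":{"type":"number"},"force":{"type":"number"}},"required":["rows"]}

```bash
mkdir -p pics; cat > h.py <<'E'
from bench import r
import numpy as np, cv2
from scipy.spatial.transform import Rotation as R
def world(name,u,v,d,s=None):
    c=r.camera_params(name);K=np.array([[c['fx'],0,c['cx']],[0,c['fy'],c['cy']],[0,0,1]])
    x,y=cv2.undistortPoints(np.array([[[u,v]]],float),K,np.array(c['dist_coeffs']))[0,0]
    p=np.array([x*d,y*d,d,1])
    return (np.array(c['pose'])@p)[:3]
E
python3 - <<'E'
from h import *
for n in ("scene","top"):
    p,d=r.snapshot(n); cv2.imwrite(f"pics/{n}.png",p); np.save(f"pics/{n}.npy",d)
s=r.sense();print(s)
E
```

```text
{'time': 0.1, 'joint_pos': array([ 7.21689825e+01,  7.50981426e+00,  8.53238284e+01, -2.71065031e-04,
        8.72614102e+01, -4.89482918e+00]), 'qd': array([ 0.02883048, -0.0577943 , -0.13341463,  0.00454791, -0.14174706,
        0.10753337]), 'joint_efforts': array([ 1.69204803e-03, -5.70947492e+01, -5.01944911e+01, -8.71320390e-05,
        8.01694812e-03,  5.16137106e-05]), 'tool_pos': array([134.16466179, 584.29757918, 230.35184954]), 'tcp_rot': array([-1.79905271e+02, -7.84082829e-03,  1.67063818e+02]), 'ft_force': array([ 0.59559383, -0.28617839, -0.59935883]), 'wrist_torque': array([ 0.00323374,  0.03348009, -0.0052313 ]), 'grip_force': 0.0, 'finger_gap': 85.17884928500895}
```

View pics/top.png

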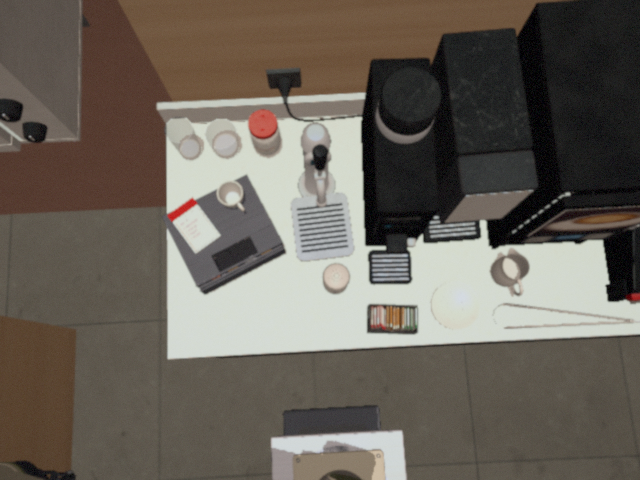

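View pics/scene.png

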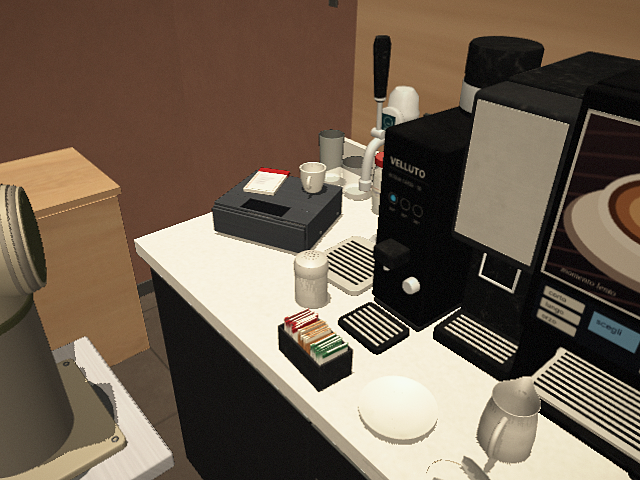

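```bash
python3 - <<'E'
from h import *
p=cv2.imread("pics/top.png"); d=np.load("pics/top.npy")
cv2.imwrite("pics/crop.png",cv2.resize(p[165:305,155:295],None,fx=4.2,fy=4.2,interpolation=cv2.INTER_CUBIC))
for u,v in [(200,288),(280,246),(247,182),(172,220),(235,253),(230,195),(192,225),(337,272),(392,318),(457,305),(250,320)]:
    print(u,v,d[v,u],world("top",u,v,d[v,u]).round(1))
E
```

```text
200 288 1483.3185 [512.1 312.3  73.7]
280 246 1502.5708 [605.2 114.   75.2]
247 182 1530.4692 [772.5 189.4  81. ]
172 220 1500.7457 [681.7 374.9  90.8]
235 253 1496.4126 [593.2 224.8  78. ]
230 195 1513.3242 [737.9 231.4  90.9]
192 225 1499.9174 [666.9 326.6  88.9]
337 272 1460.0458 [527.9 -21.3 103.7]
392 318 1486.6204 [ 415.5 -149.9   54.1]
457 305 1540.6907 [ 443.5 -321.5    6.2]
250 320 1547.6124 [435.5 202.5  -7.1]
```

View pics/crop.png

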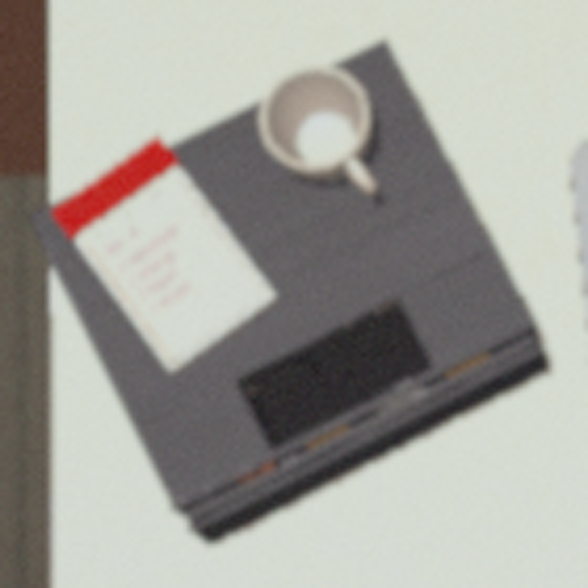

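```bash
cat >> h.py <<'E'
def onplane(name,u,v,z):
    a=world(name,u,v,1000.);b=world(name,u,v,2000.);return a+(b-a)*(z-a[2])/(b[2]-a[2])
def solve_unit():
    P=np.array([onplane("top",155+a/4.2,165+b/4.2,z)[:2] for a,b,z in [(238,380,76.8),(398,300,76.8),(430,362,76.8),(272,448,76.8),(387,42,78),(40,213,78)]])
    L=np.array([(-48,53),(-48,-53),(-94,-53),(-94,53),(100,-118),(100,118)],float)
    pc,lc=P.mean(0),L.mean(0);H=(L-lc).T@(P-pc);th=np.arctan2(H[0,1]-H[1,0],H[0,0]+H[1,1])
    c,s=np.cos(th),np.sin(th);M=np.array([[c,-s],[s,c]]);return P,M,pc-M@lc,np.degrees(th),P-(L@M.T+pc-M@lc)
E
python3 - <<'E'
from h import *
P,M,t,th,e=solve_unit();print(P.round(1),t.round(1),th,e.round(1))
print("mid",M@[-72,0]+t)
E
```

```text
[[590.4 282.1]
 [633.2 187.4]
 [594.9 170. ]
 [549.1 263.2]
 [791.9 188.7]
 [697.2 396.2]] [655.5 253.7] 24.204161574314362 [[ 0.4 -0.3]
 [-0.3  1.8]
 [ 3.4  3.2]
 [ 1.  -0.3]
 [-3.2  1.7]
 [-1.2 -6.1]]
mid [589.86794403 224.15357818]
```

jog_arm --rows '[[[-516,-255,0],[0,0,0.92]],[[-516,-255,0],[0,0,0.92]],[[-516,-255,0],[0,0,0.92]],[[-516,-255,0],[0,0,0.92]],[[-516,-255,0],[0,0,0.92]],[[-516,-255,0],[0,0,0.92]],[[-516,-255,0],[0,0,0.92]],[[-516,-255,0],[0,0,0.92]],[[-516,-255,0],[0,0,0.92]],[[-516,-255,0],[0,0,0.92]]]' --grip 0

```text
time: 1.1
tool_pos: [522.7, 266.8, 230.9]
tcp_rot: [-180.0, -0.0, 114.3]
ft_force: [0.3, 0.5, -0.5]
finger_gap: -0.2
grip_force: 0.0
```

```bash
python3 - <<'E'
from h import *
s=r.sense();p,d=r.snapshot("wrist");cv2.imwrite("pics/w1.png",p);np.save("pics/w1.npy",d)
np.savez("pics/w1p.npz",pos=s['tool_pos'],rot=s['tcp_rot']);print(s['tool_pos'],s['tcp_rot'],np.array(r.camera_params("wrist")["tool_from_camera"]).round(2))
E
```

```text
[522.69390941 266.82965399 230.92953416] [-1.79971483e+02 -5.38122553e-03  1.14348338e+02] [[   0.     -0.95   -0.32   80.51]
 [   1.      0.      0.     -0.42]
 [  -0.     -0.32    0.95 -141.7 ]
 [   0.      0.      0.      1.  ]]
```

View pics/w1.png

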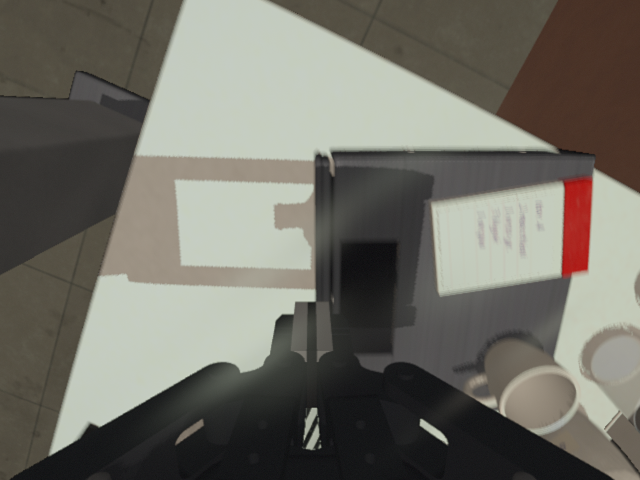

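```bash
cat >> h.py <<'E'
def wplane(u,v,z,pos,rot):
    c=r.camera_params("wrist");K=np.array([[c['fx'],0,c['cx']],[0,c['fy'],c['cy']],[0,0,1]])
    x,y=cv2.undistortPoints(np.array([[[u,v]]],float),K,np.array(c['dist_coeffs']))[0,0]
    T=np.eye(4);T[:3,:3]=R.from_euler('xyz',rot,degrees=True).as_matrix();T[:3,3]=pos
    T=T@np.array(c['tool_from_camera']);q=T[:3,:3]@[x,y,1];return T[:3,3]+q*(z-T[2,3])/q[2]
E
python3 - <<'E'
from h import *
p=cv2.imread("pics/w1.png");cv2.imwrite("pics/w1c.png",cv2.resize(cv2.convertScaleAbs(p[135:375,310:450],alpha=2.2),None,fx=2.5*1,fy=2.5))
w=np.load("pics/w1p.npz");P,M,t,th,e=solve_unit()
for u,v,z in [(341,242,76.8),(397,242,76.8),(392,352,76.8),(330,152,78),(594,155,78)]:
    q=wplane(u,v,z,w['pos'],w['rot']);print(u,v,q.round(1),(M.T@(q[:2]-t)).round(1))
E
```

```text
341 242 [550.9 260.6  76.8] [-92.6  49.2]
397 242 [591.3 278.9  76.8] [-48.2  49.4]
392 352 [635.9 187.6  76.8] [-45.  -52.2]
330 152 [513.1 320.3  78. ] [-102.6  119.1]
594 155 [694.7 402.   78. ] [ 96.5 119.2]
```

View pics/w1c.png

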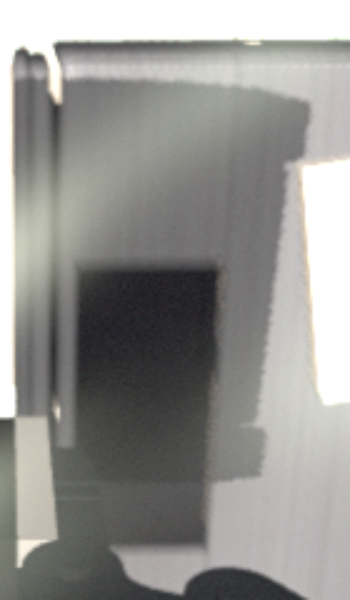

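```bash
cat >> h.py <<'E'
def fit():
    w=np.load("pics/w1p.npz")
    P1=np.array([wplane(u,v,z,w['pos'],w['rot'])[:2] for u,v,z in [(341.6,242.2,76.8),(396.8,241,76.8),(392.8,353,76.8),(594,154,78)]])
    L=np.array([(-94,53),(-48,53),(-48,-53),(100,118)],float)
    P=P1;pc,lc=P.mean(0),L.mean(0);H=(L-lc).T@(P-pc);th=np.arctan2(H[0,1]-H[1,0],H[0,0]+H[1,1])
    c,s=np.cos(th),np.sin(th);M=np.array([[c,-s],[s,c]]);t=pc-M@lc;return M,t,np.degrees(th),P-(L@M.T+t)
E
python3 - <<'E'
from h import *
M,t,th,e=fit();print(th,t,e.round(1));print(M@[-72,0]+t,M@[-72,28]+t)
s=r.sense();Rt=R.from_euler('xyz',s['tcp_rot'],degrees=True).as_matrix()
for y in(0,24): print(Rt.T@(np.r_[M@[-72,y]+t,90]-s['tool_pos']))
print(s['ft_force'])
E
```

```text
26.156976584208675 [657.39967971 254.00527345] [[ 1.7  0.5]
 [-0.2 -0.8]
 [-0.6  1.7]
 [-0.9 -1.4]]
[592.77322538 222.26537112] [580.42993003 247.39788114]
[-61.53934006  43.32871916 140.85467073]
[-37.55504821  42.4662338  140.75535414]
[-0.42440716 -6.49273955 -0.51817409]
```

```bash
python3 - <<'E'
from h import *
s=r.sense();print(s['time'],s['tool_pos'],s['tcp_rot'],s['ft_force'],np.abs(s['qd']).max())
p,d=r.snapshot("wrist");s=r.sense();print(s['time'],s['tool_pos'],s['ft_force'],np.abs(s['qd']).max())
np.savez("pics/w2p.npz",pos=s['tool_pos'],rot=s['tcp_rot'])
p,d=r.snapshot("wrist");cv2.imwrite("pics/w2.png",p);s=r.sense();print(s['time'],s['tool_pos'],s['ft_force'],np.abs(s['qd']).max())
cv2.imwrite("pics/w2c.png",cv2.resize(cv2.convertScaleAbs(p[120:370,300:500],alpha=2.),None,fx=2.4,fy=2.4))
E
```

```text
1.15 [527.75822511 261.2345752  230.56655867] [179.95533459   0.23564857 114.09731668] [-0.42440716 -6.49273955 -0.51817409] 7.8813032055206875
1.2 [525.23452199 263.73025923 230.41944829] [-0.56265957  0.46397544  0.55725133] 4.653465426825308
1.25 [523.28165235 265.85232922 230.40417043] [ 0.67103874 -0.18216514  0.33664374] 3.628612962531915
```

View pics/w2c.png

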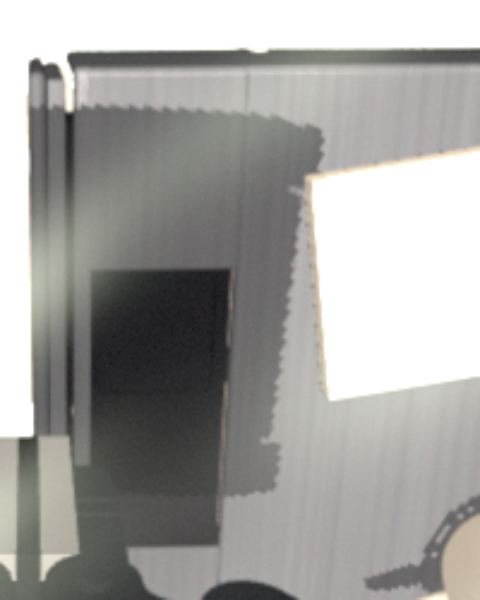

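```bash
sed -i 's#pics/w1p.npz#pics/w2p.npz#; s#(341.6,242.2,76.8),(396.8,241,76.8),(392.8,353,76.8),(594,154,78)#(337.9,231.7,76.8),(396.7,231.3,76.8),(390.8,347.5,76.8)#; s#,(100,118)\],float)$#],float)#' h.py; grep -n "L=np" h.py; python3 - <<'E'
from h import *
import h
p=cv2.imread("pics/w2.png");g=cv2.cvtColor(p[228:352,334:402],cv2.COLOR_BGR2GRAY)
g=cv2.createCLAHE(6,(4,3)).apply(np.clip(g.astype(float)*4,0,255).astype(np.uint8));cv2.imwrite("pics/strip.png",cv2.resize(g,None,fx=4.5,fy=4.5,interpolation=cv2.INTER_CUBIC))
M,t,th,e=fit();print(th,t,e.round(1),M@[-72,0]+t)
E
```

```text
13:    L=np.array([(-48,53),(-48,-53),(-94,-53),(-94,53),(100,-118)],float)
24:    L=np.array([(-94,53),(-48,53),(-48,-53)],float)
25.254495603871938 [655.46703444 255.74736447] [[-0.3  0.3]
 [ 0.1 -0.2]
 [ 0.2 -0. ]] [590.348674   225.02930571]
```

View pics/strip.png

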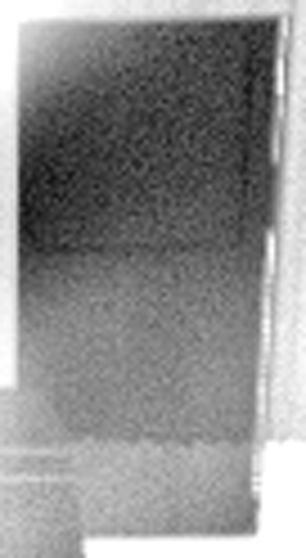

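```bash
python3 - <<'E'
from h import *
M,t,th,e=fit();w=np.load("pics/w2p.npz")
for u,v in[(362.9,282.9),(388.4,260)]: print((M.T@(wplane(u,v,76.5,w['pos'],w['rot'])[:2]-t)).round(1))
s=r.sense();print(s['tool_pos'],s['tcp_rot']);Rt=R.from_euler('xyz',s['tcp_rot'],degrees=True).as_matrix()
for y in(0,25): print(Rt.T@(np.r_[M@[-72,y]+t,90]-s['tool_pos']))
E
```

```text
[-73.6   9. ]
[-53.5  28.7]
[523.28165235 265.85232922 230.40417043] [-1.79923745e+02  1.96305466e-02  1.14082163e+02]
[-64.58817703  44.75876472 140.36686248]
[-39.5934115   44.24726265 140.35897958]
```

jog_arm --rows '[[[-37,44,50],[0,0,-0.019]],[[-37,44,100],[0,0,-0.019]],[[-37,44,140],[0,0,-0.019]],[[-37,44,140],[0,0,-0.019]],[[-37,44,140],[0,0,-0.019]],[[-37,44,140],[0,0,-0.019]],[[-37,44,140],[0,0,-0.019]],[[-37,44,140],[0,0,-0.019]]]'

```text
time: 2.05
tool_pos: [578.5, 253.9, 94.6]
tcp_rot: [179.7, 0.0, 115.5]
ft_force: [-0.1, -0.4, 0.2]
finger_gap: -0.1
grip_force: 0.0
```

```bash
cat > st.py <<'E'
from h import *
M,t,th,e=fit()
s=r.sense();print(s['time'],s['tool_pos'].round(2),s['tcp_rot'].round(2),s['ft_force'].round(1))
print("unit",(M.T@(s['tool_pos'][:2]-t)).round(1))
E
python3 st.py
```

```text
2.05 [578.48 253.94  94.57] [1.7972e+02 3.0000e-02 1.1547e+02] [-0.1 -0.4  0.2]
unit [-70.4  31.2]
```

jog_arm --rows '[[[-3,-2,5],[0,0,0]],[[-3,-2,9],[0,0,0]],[[-3,-2,12],[0,0,0]],[[-3,-2,12],[0,0,0]],[[-3,-2,12],[0,0,0]],[[-3,-2,12],[0,0,0]]]'

```text
time: 2.65
tool_pos: [576.5, 249.4, 79.3]
tcp_rot: [-180.0, 0.0, 115.4]
ft_force: [0.2, -0.4, 0.4]
finger_gap: 0.1
grip_force: 0.0
```

```bash
python3 st.py
```

```text
2.65 [576.46 249.4   79.28] [-180.      0.    115.44] [ 0.2 -0.4  0.4]
unit [-74.1  28. ]
```

jog_arm --rows '[[[0,1.5,0],[0,0,0]],[[0,1.5,1],[0,0,0]],[[0,1.5,2],[0,0,0]],[[0,1.5,3],[0,0,0]],[[0,1.5,3.5],[0,0,0]],[[0,1.5,4],[0,0,0]],[[0,1.5,4],[0,0,0]]]'

```text
time: 3.35
tool_pos: [577.8, 250.0, 75.6]
tcp_rot: [180.0, 0.0, 115.4]
ft_force: [-3.3, -1.4, 4.7]
finger_gap: 0.0
grip_force: 2.3
```

```bash
python3 st.py
```

```text
3.35 [577.75 250.02  75.56] [180.     0.   115.44] [-3.3 -1.4  4.7]
unit [-72.7  28. ]
```

jog_arm --rows '[[[0,0,0.5],[0,0,0]],[[0,0,1],[0,0,0]],[[0,0,1.5],[0,0,0]],[[0,0,1.5],[0,0,0]]]'

```text
time: 3.75
tool_pos: [577.5, 249.9, 73.6]
tcp_rot: [-180.0, -0.0, 115.4]
ft_force: [-2.9, -1.4, 4.9]
finger_gap: 0.2
grip_force: 2.3
```

jog_arm --rows '[[[0,0,0.5],[0,0,0]],[[0,0,1],[0,0,0]],[[0,0,1.5],[0,0,0]],[[0,0,1.5],[0,0,0]],[[0,0,1.5],[0,0,0]]]'

```text
time: 4.25
tool_pos: [577.8, 250.1, 72.1]
tcp_rot: [-180.0, -0.0, 115.4]
ft_force: [-0.9, -0.3, 1.3]
finger_gap: -0.1
grip_force: 0.6
```

```bash
python3 - <<'E'
from h import *
p,d=r.snapshot("top");P,M,t,th,e=solve_unit()
np.save("pics/top2.npy",d)
c=p[165:325,155:315];cv2.imwrite("pics/top2.png",cv2.resize(c,None,fx=3.7,fy=3.7,interpolation=cv2.INTER_CUBIC))
E
python3 st.py
```

```text
4.3 [577.82 250.04  72.17] [180.    -0.   115.43] [-0.6 -0.4  1.1]
unit [-72.6  28. ]Traceback (most recent call last):
  File "<stdin>", line 2, in <module>
  File "h.py", line 14, in solve_unit
    pc,lc=P.mean(0),L.mean(0);H=(L-lc).T@(P-pc);th=np.arctan2(H[0,1]-H[1,0],H[0,0]+H[1,1])
                                ~~~~~~~~^^~~~~~
ValueError: matmul: Input operand 1 has a mismatch in its core dimension 0, with gufunc signature (n?,k),(k,m?)->(n?,m?) (size 6 is different from 5)
```

jog_arm --rows '[[[0,0,-10],[0,0,0]],[[0,0,-25],[0,0,0]],[[0,0,-40],[0,0,0]],[[0,0,-50],[0,0,0]],[[0,0,-50],[0,0,0]],[[0,0,-50],[0,0,0]]]'

```text
time: 4.9
tool_pos: [578.1, 250.2, 122.9]
tcp_rot: [179.9, 0.0, 115.4]
ft_force: [0.4, 0.0, -0.4]
finger_gap: 0.1
grip_force: 0.0
```

```bash
python3 st.py; python3 - <<'E'
from h import *
s=r.sense();p,d=r.snapshot("wrist");cv2.imwrite("pics/w3.png",p)
np.savez("pics/w3p.npz",pos=s['tool_pos'],rot=s['tcp_rot'])
p,d=r.snapshot("top");cv2.imwrite("pics/top2.png",p)
M,t,th,e=fit()
for y in (-80,-50,50,80):
    out=[]
    v,u=np.mgrid[165:325,155:315]
    Q=[(M.T@(w[:2]-t),w[2]) for w in (world("top",a,b,d[b,a]) for a,b in zip(u.ravel(),v.ravel()))]
    L=sorted((round(q[0]),round(z)) for q,z in Q if abs(q[1]-y)<1.3 and -200<q[0]<-60)
    print(y,L)
E
```

```text
4.9 [578.07 250.15 122.88] [1.7994e+02 1.0000e-02 1.1544e+02] [ 0.4  0.  -0.4]
unit [-72.4  28. ]Traceback (most recent call last):
  File "<stdin>", line 9, in <module>
  File "<stdin>", line 9, in <genexpr>
  File "h.py", line 5, in world
    c=r.camera_params(name);K=np.array([[c['fx'],0,c['cx']],[0,c['fy'],c['cy']],[0,0,1]])
ValueError: time passes only in moves, steps and waits
```

View pics/w3.png

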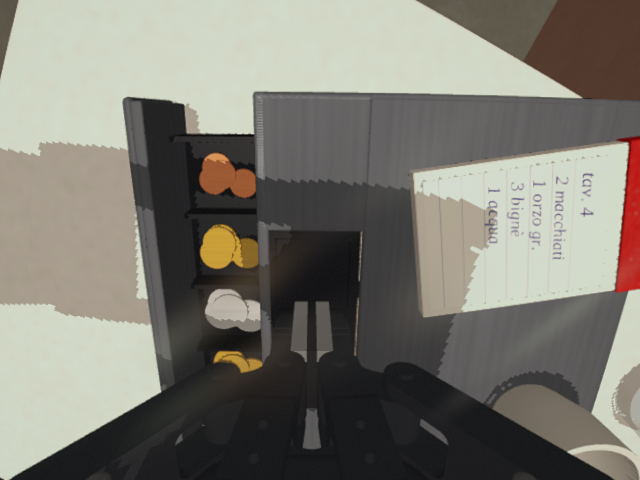

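```bash
python3 - <<'E'
from h import *
M,t,th,e=fit();w=np.load("pics/w3p.npz")
for u,v,z in[(124,100,74),(135,103,74),(165,385,74),(256,95,78),(265,340,78),(268,231,76.8),(362,231,76.8),(356,353,76.8)]: print(u,v,(M.T@(wplane(u,v,z,w['pos'],w['rot'])[:2]-t)).round(1))
p=cv2.imread("pics/w3.png")[85:400,110:280];cv2.imwrite("pics/w3c.png",cv2.resize(cv2.convertScaleAbs(p,alpha=2.2),None,fx=1.9,fy=1.9))
E
```

```text
124 100 [-159.5  114.2]
135 103 [-154.5  112.8]
165 385 [-158.4  -43.4]
256 95 [-97.7 115.8]
265 340 [-97.8  -9.7]
268 231 [-94.3  52. ]
362 231 [-47.5  52.2]
356 353 [-47.6 -18.6]
```

View pics/w3c.png

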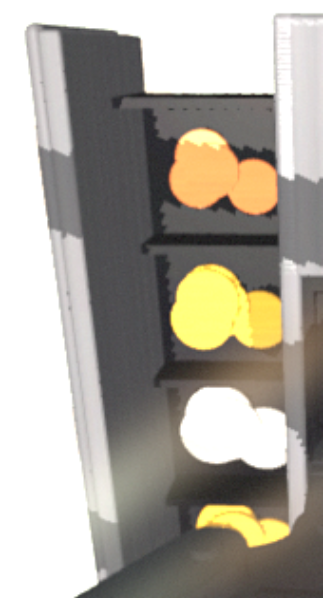

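jog_arm --rows '[[[-14,-26,0],[0,0,0]],[[-28,-51.5,0],[0,0,0]],[[-28,-51.5,0],[0,0,0]],[[-28,-51.5,0],[0,0,0]],[[-28,-51.5,20],[0,0,0]],[[-28,-51.5,40],[0,0,0]],[[-28,-51.5,55],[0,0,0]],[[-28,-51.5,68],[0,0,0]],[[-28,-51.5,68],[0,0,0]],[[-28,-51.5,68],[0,0,0]]]'

```text
time: 6.0
tool_pos: [543.4, 202.8, 54.3]
tcp_rot: [-180.0, -0.0, 115.4]
ft_force: [-0.6, -0.2, 0.6]
finger_gap: 0.3
grip_force: 0.0
```

```bash
python3 st.py
```

```text
6.0 [543.37 202.8   54.28] [-179.98   -0.    115.45] [-0.6 -0.2  0.6]
unit [-1.239e+02 -1.000e-01]
```

Now draw slowly: contact after about 12 mm, then about 60 mm of travel.

jog_arm --rows '[[[0,-4,0],[0,0,0]],[[0,-8,0],[0,0,0]],[[0,-11,0],[0,0,0]],[[0,-14,0],[0,0,0]],[[0,-18,0],[0,0,0]],[[0,-22,0],[0,0,0]],[[0,-26,0],[0,0,0]],[[0,-31,0],[0,0,0]],[[0,-36,0],[0,0,0]],[[0,-40,0],[0,0,0]]]'

```text
time: 7.0
tool_pos: [506.7, 185.3, 54.3]
tcp_rot: [-180.0, -0.0, 115.4]
ft_force: [1.3, 1.4, 0.5]
finger_gap: 0.1
grip_force: 0.6
```

```bash
python3 st.py
```

```text
7.0 [506.71 185.26  54.28] [-179.99   -0.    115.44] [1.3 1.4 0.5]
unit [-164.6   -0.3]
```

Contact with 2 N; continue to the stop.

jog_arm --rows '[[[0,-4,0],[0,0,0]],[[0,-8,0],[0,0,0]],[[0,-12,0],[0,0,0]],[[0,-16,0],[0,0,0]],[[0,-20,0],[0,0,0]],[[0,-23,0],[0,0,0]],[[0,-25,0],[0,0,0]],[[0,-27,0],[0,0,0]],[[0,-28,0],[0,0,0]],[[0,-28,0],[0,0,0]]]'

```text
time: 8.0
tool_pos: [481.7, 173.3, 54.2]
tcp_rot: [-180.0, 0.0, 115.4]
ft_force: [-0.0, 0.8, 0.2]
finger_gap: 0.4
grip_force: 0.0
```

```bash
python3 st.py
```

```text
8.0 [481.67 173.25  54.19] [-179.98    0.    115.44] [-0.   0.8  0.2]
unit [-192.4   -0.5]
```

jog_arm --rows '[[[0,-1,0],[0,0,0]],[[0,-2,0],[0,0,0]],[[0,-3,0],[0,0,0]],[[0,-4,0],[0,0,0]],[[0,-4,0],[0,0,0]]]'

```text
time: 8.5
tool_pos: [478.1, 171.6, 54.2]
tcp_rot: [-180.0, 0.0, 115.4]
ft_force: [-0.5, 0.7, 0.2]
finger_gap: -0.0
grip_force: 0.0
```

jog_arm --rows '[[[0,-1,0],[0,0,0]],[[0,-2,0],[0,0,0]],[[0,-3,0],[0,0,0]],[[0,-3,0],[0,0,0]]]'

```text
time: 8.9
tool_pos: [476.2, 170.7, 54.5]
tcp_rot: [179.9, 0.0, 115.4]
ft_force: [4.2, 2.0, -4.3]
finger_gap: -0.0
grip_force: 2.5
```

jog_arm --rows '[[[0,-1,0],[0,0,0]],[[0,-2,0],[0,0,0]],[[0,-2.5,0],[0,0,0]],[[0,-2.5,0],[0,0,0]],[[0,-2.5,0],[0,0,0]]]'

```text
time: 9.4
tool_pos: [476.0, 170.6, 54.7]
tcp_rot: [179.6, 0.0, 115.4]
ft_force: [15.7, 8.4, -13.3]
finger_gap: 0.4
grip_force: 8.4
```

jog_arm --rows '[[[0,4,0],[0,0,0]],[[0,10,0],[0,0,0]],[[0,16,0],[0,0,0]],[[0,16,0],[0,0,0]],[[0,16,-25],[0,0,0]],[[0,16,-60],[0,0,0]],[[0,16,-100],[0,0,0]],[[0,16,-130],[0,0,0]],[[0,16,-130],[0,0,0]],[[0,16,-130],[0,0,0]]]'

```text
time: 10.4
tool_pos: [488.2, 176.3, 185.0]
tcp_rot: [179.9, 0.0, 115.4]
ft_force: [-0.8, 0.6, -0.9]
finger_gap: -0.2
grip_force: 0.0
```

```bash
python3 st.py; python3 - <<'E'
from h import *
p,d=r.snapshot("wrist");cv2.imwrite("pics/w4.png",p)
E
```

```text
10.4 [488.2  176.3  185.04] [1.7991e+02 2.0000e-02 1.1543e+02] [-0.8  0.6 -0.9]
unit [-185.2   -0.5]
```

View pics/w4.png

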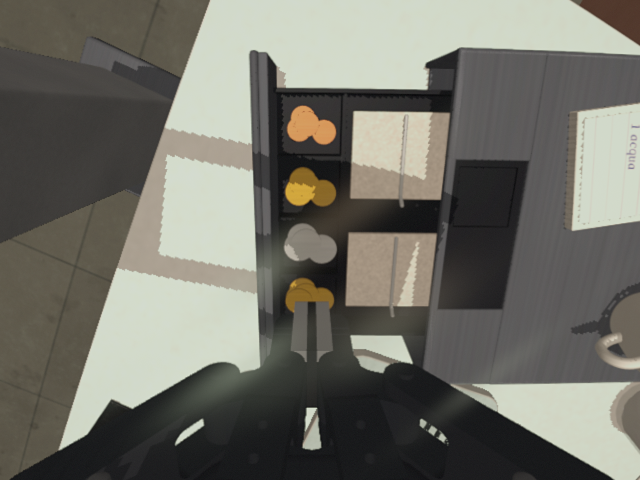

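```bash
python3 - <<'E'
from h import *
M,t,th,e=fit();s=r.sense()
for u,v,z in[(251,55,74),(270,57,74),(461,50,78)]: print((M.T@(wplane(u,v,z,s['tool_pos'],s['tcp_rot'])[:2]-t)).round(1))
E
python3 -c "
from bench import r
print(r.hand_in())"
```

```text
[-222.3  112.4]
[-211.1  111.3]
[-100.4  115.6]
the job is handed in; nothing more can be done
None
```

I found the catch on the left part of the strip, about 28 mm from its middle, and pressed it until the drawer sprang ajar. I then drew the drawer about 110 mm out, until it stopped moving. The arm is lifted clear and the job is handed in at about 10 s; the result was not reported back.

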